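# Post the walnut blank through the chute flap

## Robot

A 7-joint arm with a two-finger parallel gripper is mounted at the origin on the work surface. World frame = base frame: x ahead of the robot, y to its left, z up, the work surface at z = 0. Lengths are in m, angles in rad, forces in N, time in s.
With the tool pointing down it reaches from about 0.35 to 0.9 m from the base axis. Payload 7.2 kg.
Tool frame: the origin (TCP) lies on the front face of the gripper's body, between the roots of the fingers; the fingertips stand 73 mm ahead of it and the grasp point (between the pads) lies 54 mm ahead of it (bot.nose_length is the distance from the TCP to the fingertips, in m); z points along the fingers, x is the direction in which the jaws open and shut, and the axes are right-handed (so a half turn about z gives the same grasp; the last joint's range is limited). The gripper opens to 85 mm and grips with 20 to 120 N. Pads are 22 mm wide; open, the fingers measure 114 mm over their backs; the gripper's body (76 mm by 85 mm) begins 54 mm behind the grasp point. The pads swing forward as they close: fully open they stand 13 mm farther back than shut.
Start: joints at [1.052, 0.411, -0.013, 1.596, 0.006, 1.134, -0.082], TCP at [0.272, -0.563, 0.304] pointing down, gripper open.
Joint ranges: [-2.95, 2.95], [-0.29, 1.99], [-1.47, 1.44], [0.14, 2.54], [-1.03, 4.17], [0.13, 1.85], [-2.86, 2.86]. Speed limits (rad/s): [2.39, 2.39, 3.01, 3.01, 3.14, 3.14, 3.14].

## Interface

Orientations are given as a unit quaternion [w, x, y, z].
In Python, from bench import bot, viewer gives the robot as it stands.
- The arm moves only by the shell command python3 -m crank 'ROWS' [FORCE]. ROWS is JSON, one flat list of numbers, 7 for each row, row after row: the turn, a rotation vector about the world's x, y, z normalised to -1 to 1, where 1 is 90 degrees, then the shift along the world's x, y, z normalised to -1 to 1, where 1 is 0.4 m, then the closure, from 0 (fully open) to 1 (shut). In form: [wx, wy, wz, x, y, z, jaw, wx, wy, wz, x, y, z, jaw, ...]. A call has 1 to 8 rows; each row shifts and turns the commanded pose from where the row before left it; what a row does not reach is not made up. A row lasts 1/8 s, in which the tool goes at most 62.5 mm and 10.7 degrees, less where a joint would pass 70% of its speed; a pose out of reach is approached as far as the arm can. A call with a number of a shift or a turn outside -1 to 1 is refused whole. A call with a gripper value outside its range is refused whole. The fingers move at their own pace and stop on an object; FORCE is the grip in N (left out, the last holds). Time passes only in rows, so rows that do not move let the fingers close. It gives the time, the measured TCP pose, the force and the opening at its end, in the units of the state.
- bot.read_state(): the state, without advancing time (a new reading comes with each control period).
- viewer.get_image(name): name is "side" or "top"; returns a dict with "frame" (400x640x3 uint8, blue, green, red), "vertical_fov" (degrees; the focal length in pixels is half the picture's height over the tangent of half this angle, whatever the lens; pixels are square), "cx", "cy" (the principal point, pixels), "rvec" (rotation vector, rad) and "tvec" (3), from world to camera coordinates, as OpenCV has them. Camera axes: x right, y down, z forward; pixel columns grow to the right and rows downward; lengths in m; the calibration is good to about 2 mm. A picture is of the moment at which its call begins. There is no depth.
- bot.hand_in(): hands the job in, once; it reports no verdict.
The state is a dict: "t": time; "joints": joint angles; "qd": joint speeds; "tau": joint torques, N m; "tcp_pos": TCP position; "eef_rot": TCP orientation; "force": force on the tool from outside, world axes, zero at the start; "wrist_torque": the same for the moment, N m; "grip_width": finger opening in m.
Only numpy, scipy, OpenCV 4.12 (cv2) and the standard library are available. Lean on these libraries where they do the work, as an engineer would, in place of code of your own. Each camera call takes 0.05 s, during which the arm holds its last target. There are 200 camera calls.

## Task

The walnut blank (dark wood, no tape) is due in the parts bin: with your fingertips push it along its lane so that it opens the red flap and slides right through until it drops into the bin, then draw the fingers back so that the flap swings fully shut. Only push it, do not lift it, and leave the taped maple blank and its flap, the glue bottle and the tin as they are.

Things in the scene. Friction and masses are not known exactly. Their poses are not given: they have to be found in the camera images.
- chute: Plywood chute fixed to the bench, 440 x 172 mm, may stand turned. Origin: on the bench surface (z 0), midway between its two lanes, straight below the hinge line of both flaps. +x along the lanes from the open feed end to the bin, +y to the left lane, z up.
- deck (a point): Point on the top of the chute's level deck, 90 mm above the bench, at chute x = -100, y = 0. The deck runs from x = -230 to the lip at x = +30 mm. Two lanes 66 mm wide, centred on y = +39 (left) and -39 mm (right), open above and at the feed end, between fences 12 mm high; middle fence 12 mm thick, outer ones 14 mm.
- hinge_line (a point): Middle of the flaps' common hinge line, at chute x = 0, 50 mm above the deck, 140 mm above the bench. Three cheeks stand on the fences there (x = -13 to 13 mm), up to 146 mm above the bench; between them nothing spans the lanes except the flaps.
- bin_floor (a point): Middle of the bin floor, 8 mm above the bench, at chute x = 115, y = 0. The bin, open above, goes from the lip (x = 30) to x = 200 mm, walls 120 mm above the bench, a middle wall parts the lanes' halves. A blank tips off the lip into it by itself once more than half its length is past the lip, 30 mm behind the hinge line.
- flap_left (a joint): Red 20 g flap of the left lane, rad: 0 shut (its own weight, no spring), up to 1.8 as its lower edge swings to the bin. U-shaped: side strips 8 mm wide and a cross strip 62 x 16 x 4 mm, lower edge 5 mm above the deck. Upright fingers can follow a blank 20 mm past the hinge through the 46 mm gap, open above. Opens about 0.8 rad on a blank, falls shut within 1 s, but rests on fingers in its way.
- flap_right (a joint): Red flap of the right lane, the same as flap_left.
- walnut_center (a point): Centre of the walnut blank: loose plain dark wooden block, 90 mm long (its x, along the lane), 60 mm wide, 24 mm tall, about 100 g, lying flat on the deck in one of the two lanes (left or right varies), before the flap. The point is 12 mm above its underside.
- maple_center (a point): Centre of the maple blank: pale block of the same size with a strip of blue tape along its top, lying in the other lane. To be left where it is.
- glue: White glue bottle with yellow label and orange cap, 52 mm across, 150 mm tall, standing loose on the bench beside the chute; origin at the centre of its underside, z up.
- tin: Small tin with blue label, 66 mm across, 70 mm tall, standing loose on the bench at the chute's other side; origin at the centre of its underside, z up.

How it is judged:
By the outcome, as a careful person would: the job done as asked, in the order asked, and still so for the second after the job is handed in, with the robot touching nothing.
It also fails if it takes over 38 s, if anything falls off the work surface, if the arm or the gripper's body presses on something with over 40 N, if the wrist force passes 120 N, or if a joint passes its speed limit or range.

## Working session

There is one attempt and no reset: what is moved stays moved. The work goes in short steps, Python scripts to look and compute and a shell command to move; the robot and the scene stay as the last step left them, time stands still between calls to the robot, and variables do not carry over. Pictures are saved under pics/ and viewed, about 8 in all and at most 12, crops included, and the job is handed in when it is done.

```bash
mkdir -p pics
python3 - <<'E'
from bench import bot, viewer
import cv2
print(bot.read_state())
for n in("side","top"):
    d=viewer.get_image(n); cv2.imwrite(f"pics/{n}0.png",d["frame"]); print({k:v for k,v in d.items() if k!="frame"})
E
```

```text
{'t': 0.0, 'joints': array([ 1.05182565,  0.41193755, -0.01270759,  1.59706929,  0.00560574,
        1.13429097, -0.08219379]), 'qd': array([ 3.54193476e-04,  2.12929672e-03,  6.81222812e-05, -3.74142349e-05,
       -2.11294505e-04,  4.13205913e-04,  8.24889494e-04]), 'tau': array([-5.97913349e-04, -6.00618696e+01,  6.81918059e-01, -2.99404103e+01,
        1.38001208e-02,  1.06410304e-02,  1.28948474e-05]), 'tcp_pos': array([ 0.27208414, -0.5622376 ,  0.3030192 ]), 'eef_rot': array([-3.89018383e-04,  8.47255798e-01, -5.31184446e-01, -7.38565662e-04]), 'force': array([ 0.02944282,  0.1018541 , -0.19705363]), 'wrist_torque': array([-0.00225638,  0.0081466 ,  0.00450701]), 'grip_width': 0.08558638960382908}
{'vertical_fov': 44.805319880832386, 'cx': 319.2849385093992, 'cy': 205.35124985706543, 'rvec': array([ 0.8951753 , -2.40499916,  1.18506385]), 'tvec': array([0.50644898, 0.33565594, 0.741381  ])}
{'vertical_fov': 56.3335279369718, 'cx': 328.43112406264396, 'cy': 192.5983967328078, 'rvec': array([ 2.19877402, -2.21618463,  0.01621717]), 'tvec': array([0.05266441, 0.64108118, 0.89418195])}
```

View pics/top0.png

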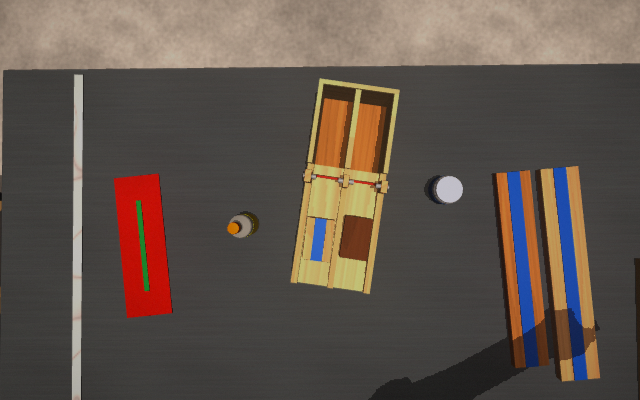

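View pics/side0.png

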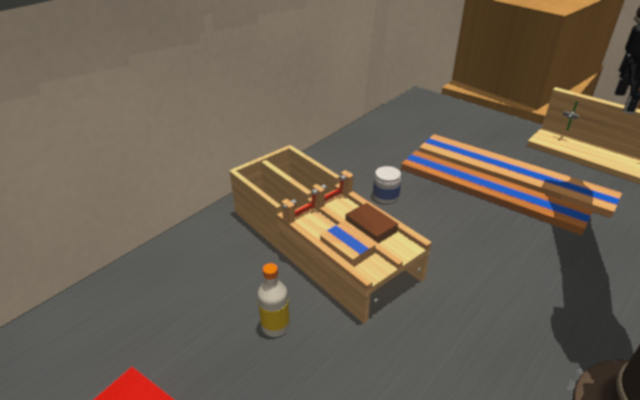

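Top view: the walnut is in the right lane (about 356,237) and the maple in the left (319,240). The bin lies up-image, glue is at (240,226) and the tin at (447,189).

```bash
cat > h.py <<'E'
import numpy as np, cv2
from bench import bot, viewer
def cam(n):
    d=viewer.get_image(n); f=200/np.tan(np.radians(d["vertical_fov"])/2)
    K=np.array([[f,0,d["cx"]],[0,f,d["cy"]],[0,0,1]]); R=cv2.Rodrigues(d["rvec"])[0]
    return d["frame"],K,R,np.array(d["tvec"]),d["rvec"]
def cast(px,c,z):
    _,K,R,t,_=c; r=R.T@np.linalg.solve(K,[px[0],px[1],1]); o=-R.T@t
    return o+r*(z-o[2])/r[2]
def proj(P,c): return cv2.projectPoints(np.array(P,float).reshape(-1,3),c[4],c[3],c[1],None)[0][:,0]
def walnut(c):
    h=cv2.cvtColor(c[0],cv2.COLOR_BGR2HSV); m=cv2.inRange(h,(0,90,30),(14,255,125))
    m[:,:285]=0; m[:,410:]=0; m[300:]=0
    m=cv2.morphologyEx(m,cv2.MORPH_OPEN,np.ones((3,3)))
    k=max(cv2.findContours(m,0,2)[0],key=cv2.contourArea); return k
E
python3 - <<'E'
from h import *
c=cam("top"); s=cam("side")
hsv=cv2.cvtColor(c[0],cv2.COLOR_BGR2HSV)
m=cv2.inRange(hsv,(8,50,60),(40,255,255)); m[:,:270]=0;m[:,420:]=0
m=cv2.morphologyEx(m,cv2.MORPH_CLOSE,np.ones((9,9)))
k=max(cv2.findContours(m,0,2)[0],key=cv2.contourArea)
ap=cv2.approxPolyDP(cv2.convexHull(k),5,True)[:,0]; print("poly",ap.tolist())
q=np.array([ap[np.argmin(((ap-p)**2).sum(1))] for p in[(320,79),(399,90),(291,282),(370,293)]])
W=np.array([cast(p,c,z)[:2] for p,z in zip(q,[.12,.12,.102,.102])])
L=np.array([[.2,.086],[.2,-.086],[-.23,.086],[-.23,-.086]])
A,B=L-L.mean(0),W-W.mean(0)
yaw=np.arctan2((A[:,0]*B[:,1]-A[:,1]*B[:,0]).sum(),(A*B).sum())
R=np.array([[np.cos(yaw),-np.sin(yaw)],[np.sin(yaw),np.cos(yaw)]]); o=W.mean(0)-R@L.mean(0)
print("chute",o,np.degrees(yaw),"res",(W-(L@R.T+o)).round(4).tolist())
np.savez("ch.npz",o=o,yaw=yaw)
k=walnut(c); r=cv2.minAreaRect(k); print("walnut",r)
b=cv2.boxPoints(r); bl=[(R.T@(cast(p,c,.114)[:2]-o)).round(4).tolist() for p in b]; print("walnut corners chute",bl,np.mean(bl,0))
def w(p): return [*(R@np.array(p[:2])+o),p[2]]
x=np.mean(bl,0)
pts=[w(p) for p in[(.2,.086,.12),(.2,-.086,.12),(-.23,.086,.102),(-.23,-.086,.102),(0,0,.146),(0,.086,.146),(0,-.086,.146),(.03,-.039,.09)]+[(x[0]+a,-.039+b_,.114) for a in(-.045,.045) for b_ in(-.03,.03)]]
for n,cc in(("top",c),("side",s)):
    im=cc[0].copy(); 
    for p in proj(pts,cc): cv2.circle(im,(int(round(p[0]*1)),int(round(p[1]))),1,(255,0,255),-1)
    im=im[60:310,270:470] if n=="top" else im[130:330,220:440]
    cv2.imwrite(f"pics/{n}1.png",cv2.resize(im,None,fx=2,fy=2,interpolation=0))
a,b=[cv2.imread(f"pics/{n}1.png") for n in("top","side")]
h=np.zeros((500,840,3),np.uint8);h[:500,:400]=a;h[:400,400:]=b; cv2.imwrite("pics/c1.png",h[:,:800])
E
```

```text
poly [[319, 78], [399, 89], [369, 294], [290, 282]]
chute [0.66720371 0.01108128] -8.640400970484105 res [[0.0049, -0.0011], [0.0055, -0.0004], [-0.0048, 0.0004], [-0.0056, 0.0011]]
walnut ((355.4631042480469, 237.62416076660156), (28.796812057495117, 42.352561950683594), 8.426968574523926)
walnut corners chute [[-0.1641, -0.0084], [-0.0744, -0.0088], [-0.0747, -0.0699], [-0.1642, -0.0693]] [-0.11935 -0.0391 ]
```

View pics/c1.png

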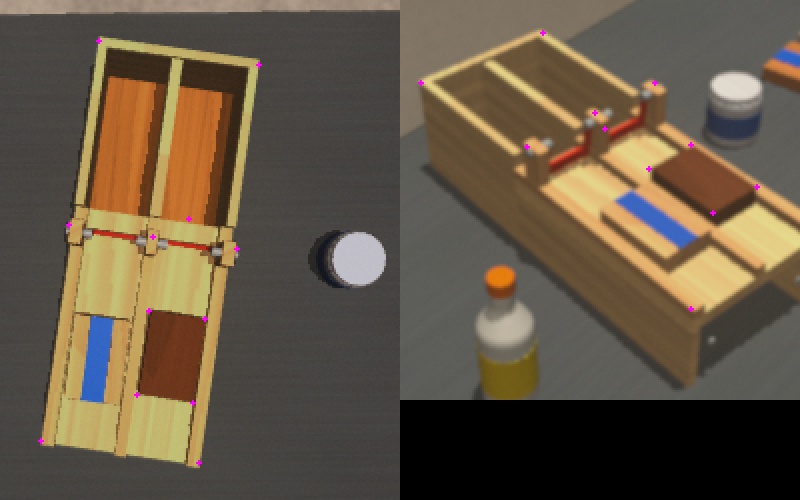

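The walnut is in the right lane. The ±5 mm residuals come from the bin's end wall (440 mm in total, so the outer end is at +210), so I correct the origin to (0.6623, 0.0118) with yaw -8.64°. The walnut's rear face is then at chute x ≈ -0.159. I'll move above the feed end, turn the jaws along the lane and close them.

```bash
python3 -m crank '[0,0,0.077,0.038,0.118,0,1, 0,0,0.077,0.038,0.118,0,1, 0,0,0.077,0.038,0.118,0,1, 0,0,0.077,0.038,0.118,0,1, 0,0,0.077,0.038,0.118,0,1, 0,0,0.077,0.038,0.118,0,1, 0,0,0.077,0.038,0.118,0,1, 0,0,0.077,0.038,0.118,0,1]' 40
cat > st.py <<'E'
from h import *
from scipy.spatial.transform import Rotation as Ro
s=bot.read_state(); q=s["eef_rot"]; R=Ro.from_quat([*q[1:],q[0]]).as_matrix()
print("t",s["t"],"tcp",s["tcp_pos"].round(4),"F",s["force"].round(2),"w",round(s["grip_width"],4))
print("jaw yaw",np.degrees(np.arctan2(R[1,0],R[0,0])).round(2),"toolz",R[:,2].round(4),"nose",bot.nose_length)
a=np.radians(-8.64);d=s["tcp_pos"][:2]-[.6623,.0118]
print("chute xy",(d@[np.cos(a),np.sin(a)]).round(4),(d@[-np.sin(a),np.cos(a)]).round(4))
E
python3 st.py
```

```text
t: 1.2
tcp_pos: [0.3941, -0.1834, 0.304]
eef_rot: [0.0, 0.997, -0.074, 0.0]
force: [0.2, -0.4, -0.3]
grip_width: -0.0002
t 1.2 tcp [ 0.3941 -0.1834  0.304 ] F [ 0.21 -0.42 -0.28] w -0.0002
jaw yaw -8.51 toolz [ 4.e-04 -4.e-04 -1.e+00] nose 0.0726
chute xy -0.2358 -0.2333
```

```bash
python3 -m crank '[0,0,0,0.0375,0.117,0,1, 0,0,0,0.0375,0.117,0,1, 0,0,0,0.0375,0.117,0,1, 0,0,0,0.0375,0.117,0,1, 0,0,0,0,0,-0.071,1, 0,0,0,0,0,-0.071,1, 0,0,0,0,0,-0.071,1, 0,0,0,0,0,-0.071,1]'; python3 st.py
python3 - <<'E'
from h import *
a=cam("top")[0][150:310,240:440]; b=cam("side")[0][130:330,240:440]
cv2.imwrite("pics/c2.png",np.hstack([cv2.resize(a,(400,320)),cv2.resize(b,(320,320))]))
E
```

```text
t: 2.2
tcp_pos: [0.4538, 0.0022, 0.1894]
eef_rot: [0.0, 0.997, -0.076, 0.0]
force: [0.5, -1.0, 1.4]
grip_width: -0.0001
t 2.2 tcp [0.4538 0.0022 0.1894] F [ 0.49 -1.02  1.43] w -0.0001
jaw yaw -8.73 toolz [ 2.e-04 -0.e+00 -1.e+00] nose 0.0726
chute xy -0.2047 -0.0408
```

View pics/c2.png

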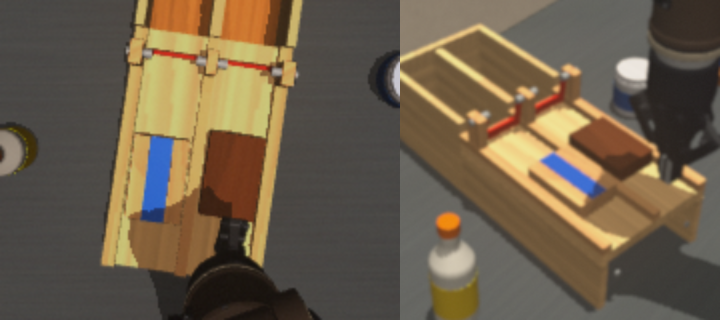

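The fingers stand upright in the right lane behind the walnut, at about (232,235) in the top crop. I'll lower them to about 8 mm above the deck, then push gently.

```bash
python3 -m crank '[0,0,0,0,0.0045,-0.023,1, 0,0,0,0,0,-0.023,1, 0,0,0,0,0,0,1]'; python3 -m crank '[0,0,0,0.03,-0.0046,0,1, 0,0,0,0.03,-0.0046,0,1, 0,0,0,0.03,-0.0046,0,1, 0,0,0,0.03,-0.0046,0,1, 0,0,0,0.03,-0.0046,0,1, 0,0,0,0.03,-0.0046,0,1]'; python3 st.py
python3 - <<'E'
from h import *
a=cam("top")[0][150:310,240:440]; b=cam("side")[0][130:330,240:440]
cv2.imwrite("pics/c3.png",np.hstack([cv2.resize(a,(400,320)),cv2.resize(b,(320,320))]))
E
```

```text
t: 2.68
tcp_pos: [0.4538, 0.004, 0.1718]
eef_rot: [0.0, 0.997, -0.076, -0.0]
force: [-0.3, 0.1, 0.7]
grip_width: -0.0
t: 3.42
tcp_pos: [0.5267, -0.0071, 0.1718]
eef_rot: [-0.0, 0.997, -0.076, -0.0]
force: [-0.5, 0.3, 1.0]
grip_width: -0.0001
t 3.425 tcp [ 0.5267 -0.0071  0.1718] F [-0.49  0.26  0.97] w -0.0001
jaw yaw -8.73 toolz [-2.e-04  0.e+00 -1.e+00] nose 0.0726
chute xy -0.1313 -0.0391
```

View pics/c3.png

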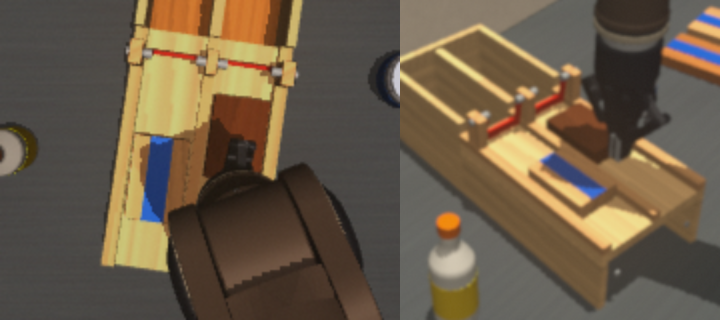

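The walnut is now sliding straight, with its front edge about 37 mm further on, and the maple has not moved. I'll keep pushing.

```bash
python3 -m crank '[0,0,0,0.03,-0.0046,0,1, 0,0,0,0.03,-0.0046,0,1, 0,0,0,0.03,-0.0046,0,1, 0,0,0,0.03,-0.0046,0,1, 0,0,0,0.03,-0.0046,0,1, 0,0,0,0.03,-0.0046,0,1, 0,0,0,0.03,-0.0046,0,1, 0,0,0,0.03,-0.0046,0,1]'; python3 st.py
python3 - <<'E'
from h import *
a=cam("top")[0][80:260,280:440]; b=cam("side")[0][130:310,220:400]
cv2.imwrite("pics/c4.png",np.hstack([cv2.resize(a,(320,360)),cv2.resize(b,(360,360))]))
E
```

```text
t: 4.53
tcp_pos: [0.6227, -0.0218, 0.1719]
eef_rot: [-0.0, 0.997, -0.076, -0.0]
force: [-1.2, 0.9, 1.8]
grip_width: 0.0002
t 4.525 tcp [ 0.6227 -0.0218  0.1719] F [-1.23  0.88  1.81] w 0.0002
jaw yaw -8.73 toolz [-0.  0. -1.] nose 0.0726
chute xy -0.0341 -0.0392
```

View pics/c4.png

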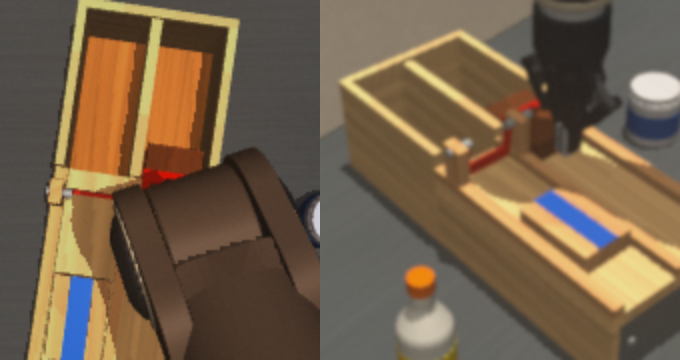

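The right flap is open with the walnut's front under it, over the lip. One more push of 36 mm, then a look.

```bash
python3 -m crank '[0,0,0,0.03,-0.0046,0,1, 0,0,0,0.03,-0.0046,0,1, 0,0,0,0.03,-0.0046,0,1, 0,0,0,0,0,0,1, 0,0,0,0,0,0,1]'; python3 st.py
python3 - <<'E'
from h import *
a=cam("top")[0][80:260,280:440]; b=cam("side")[0][130:310,220:400]
cv2.imwrite("pics/c5.png",np.hstack([cv2.resize(a,(320,360)),cv2.resize(b,(360,360))]))
E
```

```text
t: 5.25
tcp_pos: [0.6577, -0.0271, 0.1716]
eef_rot: [-0.0, 0.997, -0.076, -0.0]
force: [-0.0, 0.1, -0.1]
grip_width: -0.0003
t 5.25 tcp [ 0.6577 -0.0271  0.1716] F [-0.03  0.11 -0.1 ] w -0.0003
jaw yaw -8.72 toolz [-6.e-04  1.e-04 -1.e+00] nose 0.0726
chute xy 0.0013 -0.0392
```

View pics/c5.png

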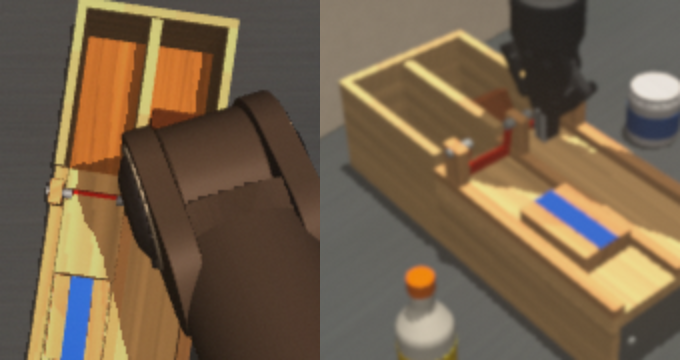

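The wrist force is zero and the walnut no longer shows on the deck. I'll draw back along the lane and look.

```bash
python3 -m crank '[0,0,0,-0.04,0.0061,0,1, 0,0,0,-0.04,0.0061,0,1, 0,0,0,-0.05,0.0076,0,1, 0,0,0,-0.05,0.0076,0,1, 0,0,0,-0.05,0.0076,0,1, 0,0,0,-0.05,0.0076,0,1, 0,0,0,-0.05,0.0076,0,1, 0,0,0,-0.05,0.0076,0,1]';python3 -m crank '[0,0,0,-0.05,0.0076,0,1, 0,0,0,-0.04,0.0061,0,1, 0,0,0,0,0,0.1,1, 0,0,0,0,0,0.1,1, 0,0,0,0,0,0.1,1, 0,0,0,0,0,0,1]'; python3 st.py
python3 - <<'E'
from h import *
a=cam("top")[0][70:310,280:440]; b=cam("side")[0][130:310,220:400]
cv2.imwrite("pics/c6.png",np.hstack([cv2.resize(a,(320,480)),cv2.resize(b,(480,480))]))
E
```

```text
t: 6.35
tcp_pos: [0.5051, -0.004, 0.1722]
eef_rot: [0.0, 0.997, -0.076, 0.0]
force: [-0.1, -0.1, 0.0]
grip_width: 0.0001
t: 7.1
tcp_pos: [0.4711, 0.0016, 0.2949]
eef_rot: [0.0, 0.997, -0.076, 0.003]
force: [0.3, -0.4, -0.8]
grip_width: -0.0003
t 7.1 tcp [0.4711 0.0016 0.2949] F [ 0.35 -0.4  -0.8 ] w -0.0003
jaw yaw -8.74 toolz [ 6.2e-03 -7.0e-04 -1.0e+00] nose 0.0726
chute xy -0.1875 -0.0388
```

View pics/c6.png

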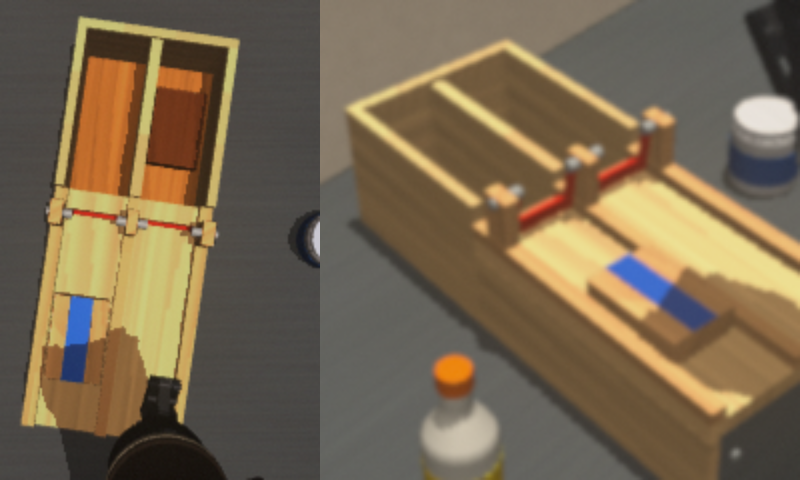

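The walnut lies flat on the bin floor at about (175,127) in the crop. Both flaps hang shut as at the start, and the maple, glue and tin look unmoved. I'll let it settle briefly and hand in.

```bash
python3 -m crank '[0,0,0,0,0,0.05,1, 0,0,0,0,0,0,1, 0,0,0,0,0,0,1, 0,0,0,0,0,0,1, 0,0,0,0,0,0,1, 0,0,0,0,0,0,1]'
python3 - <<'E'
from h import *
n=cam("top"); o=cv2.imread("pics/top0.png"); d=cv2.absdiff(n[0],o).max(2)
for k,(x0,y0,x1,y1) in dict(flaps=(300,165,392,195),glue=(215,205,265,245),tin=(420,170,470,210),maple_top=(305,210,333,235)).items(): print(k,int((d[y0:y1,x0:x1]>40).sum()),"px changed")
print(bot.hand_in())
E
```

```text
t: 7.95
tcp_pos: [0.4698, 0.0014, 0.3117]
eef_rot: [-0.0, 0.997, -0.076, -0.0]
force: [-0.5, 0.7, 0.1]
grip_width: 0.0002
flaps 0 px changed
glue 0 px changed
tin 0 px changed
maple_top 0 px changed
the job is handed in; nothing more can be done
None
```

The walnut blank is in the parts bin and its red flap is shut again. I pushed it along the right lane with the closed fingertips, through the flap and over the lip. Then I drew the fingers back along the lane, lifted clear and handed the job in at about 8 s.

**Last checks:**
- **Walnut:** the last picture I viewed shows it lying flat on the bin floor.
- **Flaps, maple, glue and tin:** comparing the top view with the start shows no changed pixels at either flap, the glue, the tin or the bin-side half of the maple. The arm's shadow covered the maple's other half, so I only judged that part by eye, and it looked unmoved.
- **Forces:** the readings at the end of each move stayed under about 3 N.

**One disagreement:** my first fit of the chute was 5 mm off along its length, because I had taken the bin's inner end for its outer wall. I corrected this before the first move.

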